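Put the spindle cutter set on its storage post in mounting order

ROBOT

A 7-joint arm with a two-finger parallel gripper is mounted at the origin on a cart in front of the work surface, level with it; the furniture and walls round the work are solid. World frame = base frame: x ahead of the robot, y to its left, z up, the work surface at z = 0. Lengths are in m, angles in rad, forces in N, time in s.
With the tool pointing down it reaches from about 0.35 to 0.9 m from the base axis. Payload 7.2 kg.
Tool frame: the origin (TCP) lies on the centre line of the jaws, within the pads' length; the fingertips stand 8 mm ahead of it and the grasp point (between the pads) lies 11 mm behind it; z points along the fingers, y is the direction in which the jaws open and shut (so a half turn about z gives the same grasp; the last joint's range is limited). The gripper opens to 88 mm and grips with 3 to 60 N. Pads are 20 mm wide; open, the fingers measure 115 mm over their backs; the gripper's body (75 mm by 178 mm) begins 61 mm behind the grasp point.
Start: joints at [1.243, 0.411, -0.013, 1.596, 0.006, 1.134, -0.082], TCP at [0.161, -0.604, 0.231] pointing down, gripper open.
Joint ranges: [-2.95, 2.95], [-0.29, 1.99], [-1.47, 1.44], [0.14, 2.54], [-1.03, 4.17], [0.13, 1.85], [-2.86, 2.86]. Speed limits (rad/s): [2.39, 2.39, 3.01, 3.01, 3.14, 3.14, 3.14].

INTERFACE

Orientations are given as [roll, pitch, yaw] about the fixed x, y, z axes, in that order (R = Rz(yaw) Ry(pitch) Rx(roll)).
In Python, from cell import ctrl gives the robot as it stands. The module is installed in compiled form; this text tells all that it offers. Calls block until the motion is done:
- ctrl.move_to(position, orientation): joint-space move of the TCP to a pose.
- ctrl.line_to(position, rotation=None, feed=0.15): straight line of the TCP; rotation=None keeps the orientation; feed is the mean speed in m/s.
- ctrl.set_joints(angles): joint-space move.
- ctrl.gripper_open() and ctrl.grab(): open the fingers fully, or close them until they stop; the grip force is fixed at half the most.
- ctrl.sleep(seconds).
- ctrl.solve_ik(position, orientation): joint angles nearest the present ones, or None.
- ctrl.sense(): the state.
- ctrl.snapshot(name): name is "scene" or "top" or "wrist"; returns (picture, depth): 384x512x3 uint8, red, green, blue; 384x512 float32, m along the optical axis (not along the pixel's ray), 0 where there is no reading.
- ctrl.calibration(name): a dict with "K" (3x3 intrinsics, pixels), "R" (3x3) and "t" (3): a world point X has camera coordinates R X + t. Camera axes: x right, y down, z forward; pixel columns grow to the right and rows downward; lengths in m; the calibration is good to about 2 mm. A picture is of the moment at which its call begins: read the wrist's pose just before it. calibration takes no time and is no camera call; for the wrist camera it gives the pose at the moment of the call.
A pose or a line that the arm cannot do raises ctrl.PlanningError and nothing moves.
- ctrl.finish_job(): hands the job in, once; it reports no verdict.
The state is a dict: "clock": time; "q": joint angles; "dq": joint speeds; "joint_efforts": joint torques, N m; "eef_pos": TCP position; "tool_rot": TCP orientation; "force": force on the tool from outside, world axes, zero at the start; "ft_torque": the same for the moment, N m; "grip_width": finger opening in m.
Only numpy, scipy, OpenCV 4.12 (cv2) and the standard library are available. Lean on these libraries where they do the work, as an engineer would, in place of code of your own. Each camera call takes 0.05 s, during which the arm holds its last target.

TASK

Put the cutter set away on the upright storage post in the order it goes on the machine: the round flange first, at the bottom with its hub up, then the square cutter block, then the small thick spacer, and the big hexagon nut on top, each threaded over the post and lying flat on the one below. Leave the wide thin ring, the star knob and the bolt where they lie.

Things in the scene. Friction and masses are not known exactly. Their poses are not given: they have to be found in the camera images.
- post_foot (a point): storage post, fixed and upright: a round grey foot, 90 mm in diameter and 12 mm thick, with a plain steel pin in its middle, 14 mm in diameter, that rises 54 mm above the foot's top (the top 6 mm taper to 6 mm diameter). This point lies on the pin's axis at the top face of the foot; z is up.
- flange_c (a point): round steel flange, loose, lying hub up: a disc 64 mm in diameter and 6 mm thick with a hub 40 mm in diameter on it, 18 mm high in all, 22 mm through bore. The point is on its axis, 9 mm above its underside; z is its axis, towards the hub.
- block_c (a point): square steel cutter block, loose, lying flat: 46 x 46 mm and 14 mm thick with dark knives let into its four sides, 22 mm through bore. The point is its centre, 7 mm above its underside; x and y are square to its sides, z is the bore's axis.
- spacer_c (a point): thick steel spacer ring, loose, lying flat: 40 mm outer diameter, 14 mm high, 22 mm bore. The point is its centre, 7 mm above its underside; z is its axis.
- nut_c (a point): big steel hexagon nut, loose, lying flat: 36 mm across flats (41.6 mm over corners), 12 mm high, 22 mm plain bore. The point is its centre, 6 mm above its underside; x is square to one pair of flats (the others at 60 and 120 degrees), z is the bore's axis.
- thin_ring_c (a point): thin steel ring that does not belong to the set and stays: 54 mm outer diameter, 30 mm bore, 6 mm high, loose, lying flat. The point is its centre, 3 mm above its underside.
- star_knob: black five-lobed star knob with a brass boss, 46 x 44 x 28 mm, loose; stays. Origin at the centre of its underside.
- big_bolt: steel hex bolt lying on its side, 22 x 54 x 20 mm, loose, long along its y; stays. Origin at the centre of its underside.
Not all that is in view belongs to the job. What is shaped like the part that bears spacer_c but orange or red is not meant.

How it is judged:
By the outcome, as a careful person would: the job done as asked, in the order asked, and still so for the second after the job is handed in, with the robot touching nothing.
It also fails if it takes over 120 s, if anything falls off the work surface, if the arm or the gripper's body presses on something with over 40 N, if the wrist force passes 120 N, or if a joint passes its speed limit or range.

## Working session

There is one attempt and no reset: what is moved stays moved. The work goes in short steps, each a Python script; the robot and the scene stay as the last script left them, time stands still between calls to the robot, and variables do not carry over. Pictures are saved under pics/ and viewed, and the job is handed in when it is done.

```bash
mkdir -p pics; ls; python3 - <<'E'
from cell import ctrl
import cv2, numpy as np
s=ctrl.sense(); print({k:np.round(v,3).tolist() for k,v in s.items()})
for n in ["scene","top","wrist"]:
    c=ctrl.calibration(n); print(n,np.round(c["K"],1).tolist(),np.round(c["R"],3).tolist(),np.round(c["t"],3).tolist())
    p,d=ctrl.snapshot(n); cv2.imwrite(f"pics/{n}0.png",p[:,:,::-1]); np.savez(f"pics/{n}0.npz",p=p,d=d,**c)
E
```

```text
pics
{'clock': 0.0, 'q': [1.243, 0.412, -0.013, 1.597, 0.006, 1.134, -0.082], 'dq': [-0.001, 0.0, -0.001, -0.001, 0.0, -0.001, -0.002], 'joint_efforts': [0.0, -58.795, 0.642, -29.107, -0.054, 0.018, 0.0], 'eef_pos': [0.16, -0.604, 0.23], 'tool_rot': [-3.14, 0.0, 0.26], 'force': [0.799, 0.509, 0.526], 'ft_torque': [-0.016, 0.038, 0.006], 'grip_width': 0.088}
scene [[488.1, 0.0, 260.3], [0.0, 488.1, 194.0], [0.0, 0.0, 1.0]] [[-0.864, -0.504, -0.011], [-0.251, 0.45, -0.857], [0.437, -0.738, -0.515]] [0.545, 0.16, 0.902]
top [[474.1, 0.0, 246.7], [0.0, 474.1, 196.4], [0.0, 0.0, 1.0]] [[-0.124, -0.992, -0.0], [-0.969, 0.121, -0.214], [0.212, -0.026, -0.977]] [0.138, 0.556, 0.961]
wrist [[303.1, 0.0, 256.8], [0.0, 303.1, 192.4], [0.0, 0.0, 1.0]] [[0.257, -0.966, -0.002], [-0.934, -0.249, 0.258], [-0.25, -0.065, -0.966]] [-0.624, -0.031, 0.389]
```

View pics/scene0.png

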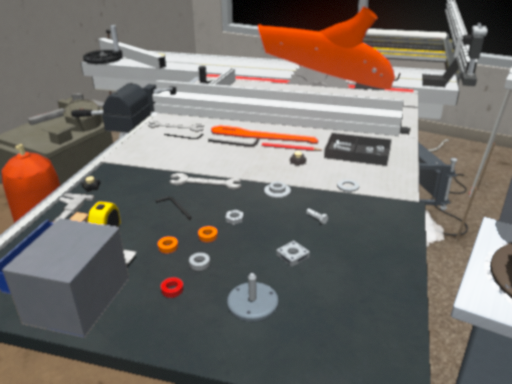

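View pics/top0.png

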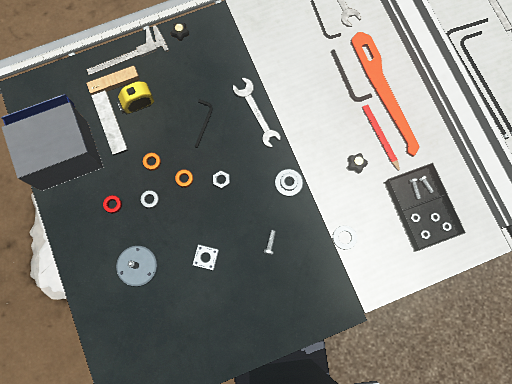

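View pics/wrist0.png

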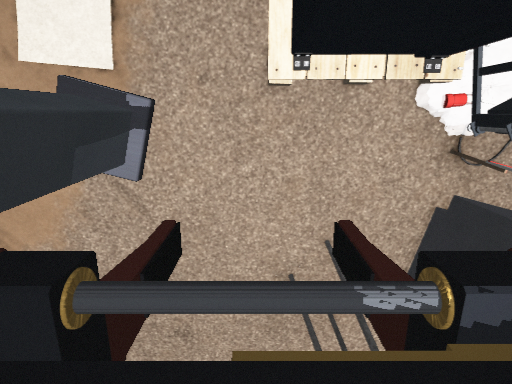

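Top view candidates:
- Spacer: grey ring (149,199). Look-alikes are orange (151,161) and (184,178), red (112,204), and the thin ring (342,237).
- Nut: (221,179). The small nuts in the tray near (430,225) are look-alikes.
- Flange: (288,182).
- Block: (206,257).
- Post: (136,265).
- Star knob: (357,162) or (180,31). Bolt: (271,242). These stay.

Next I measure all of them from both fixed cameras, with a close crop.

```bash
cat > h.py <<'E'
import numpy as np, cv2
def load(n): return np.load(f"pics/{n}.npz")
def bp(c,u,v,d):
    K,R,t=c["K"],c["R"],c["t"]
    u,v,d=map(np.asarray,(u,v,d))
    pc=np.stack([(u-K[0,2])/K[0,0]*d,(v-K[1,2])/K[1,1]*d,d],-1)
    return (pc-t)@R
def cloud(c):
    h,w=c["d"].shape; v,u=np.mgrid[:h,:w]
    return bp(c,u,v,c["d"])
def proj(c,X):
    p=np.asarray(X)@c["R"].T+c["t"]; p=p@c["K"].T; return p[...,:2]/p[...,2:]
E
python3 - <<'E'
from h import *
T=load("top0");S=load("scene0")
PT=cloud(T);PS=cloud(S)
seeds=dict(flange=(288,182),block=(206,257),spacer=(149,199),nut=(221,179),post=(136,265),thin=(342,237))
for n,(u,v) in seeds.items():
    r=24 if n=="post" else 16
    X=PT[v-r:v+r,u-r:u+r].reshape(-1,3)
    zt=np.percentile(X[:,2],[2,50,90,98])
    m=X[:,2]>(zt[0]+.004)
    mm=X[m]; c=(mm.min(0)+mm.max(0))/2
    print(n,"top z",zt.round(4),"ctr",c.round(4),"ext",np.ptp(mm,0).round(3))
    # scene view
    D=np.linalg.norm(PS[...,:2]-c[:2],axis=-1)<.06
    Y=PS[D&(S["d"]>0)]; z=np.percentile(Y[:,2],[2,50,90,98]); 
    yy=Y[Y[:,2]>z[0]+.004]
    print("    scene z",z.round(4),"ctr",((yy.min(0)+yy.max(0))/2).round(4) if len(yy) else None, "px",proj(S,c).round())
p=T["p"]
cv2.imwrite("pics/crop0.png",cv2.resize(p[140:300,90:370],None,fx=2.8,fy=2.8,interpolation=cv2.INTER_CUBIC)[:,:,::-1])
E
```

```text
flange top z [-0.0034  0.004   0.0182  0.0208] ctr [0.4983 0.0119 0.5292] ext [0.292 0.166 1.057]
    scene z [0.0003 0.0028 0.0076 0.0169] ctr [0.4961 0.0119 0.0136] px [320. -47.]
block top z [-0.0029  0.0024  0.0156  0.0178] ctr [0.4237 0.1529 0.5295] ext [0.143 0.116 1.057]
    scene z [0.0001 0.0026 0.0158 0.0172] ctr [0.4276 0.1516 0.0115] px [327. -37.]
spacer top z [-0.0032  0.0014  0.0139  0.0167] ctr [0.4983 0.2108 0.5293] ext [0.292 0.232 1.057]
    scene z [0.0001 0.0024 0.0112 0.0169] ctr [0.4957 0.2109 0.0113] px [262. -35.]
nut top z [-0.0036  0.0012  0.0115  0.0147] ctr [0.512  0.1209 0.5291] ext [0.32  0.079 1.057]
    scene z [0.0001 0.0023 0.0038 0.0055] ctr [0.512  0.1229 0.0109] px [283. -41.]
post top z [-0.0026  0.0102  0.0146  0.0544] ctr [0.4349 0.2397 0.5296] ext [0.166 0.289 1.056]
    scene z [-0.0001  0.0022  0.0109  0.0166] ctr [0.4352 0.2397 0.0113] px [293. -31.]
thin top z [-0.0046  0.0012  0.0074  0.0096] ctr [ 0.4275 -0.039   0.5286] ext [0.151 0.268 1.058]
    scene z [0.0002 0.0025 0.0039 0.0049] ctr [ 0.4262 -0.0372  0.0053] px [370. -48.]
```

View pics/crop0.png

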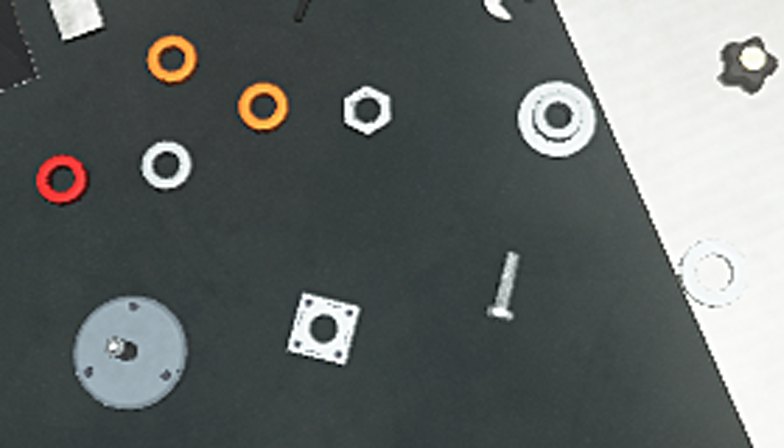

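The crop shows the grey-white spacer at top (149,199), separate from the orange and red rings, and the nut at (221,179). Depth dropouts spoiled the extents, so I redo them with the zeros filtered out and masks on brightness and height.

```bash
python3 - <<'E'
from h import *
T=load("top0");S=load("scene0")
seeds=dict(flange=(288,182,.032,.018),block=(206,257,.033,.014),spacer=(149,199,.02,.014),nut=(221,179,.021,.012),post=(136,265,.045,.012),o1=(151,161,.02,.014),o2=(184,178,.02,.014),red=(112,204,.02,.014),thin=(342,237,.027,.006))
for C,nm in ((T,"top"),(S,"scene")):
    P=cloud(C); ok=C["d"]>0
    for n,(u,v,r,h) in seeds.items():
        if C is T: X0=P[v-10:v+10,u-10:u+10][ok[v-10:v+10,u-10:u+10]].mean(0)
        else: X0=cen[n]
        if C is T and n=="flange": cen={}
        m=ok&(np.linalg.norm(P[...,:2]-X0[:2],axis=-1)<r+.012)&(P[...,2]>max(h*.5,h-.006))&(P[...,2]<.03)
        Y=P[m]
        # hull of mask, rect center; median z top
        vv,uu=np.nonzero(m); zt=np.median(Y[:,2])
        # intersect pixel rays with plane z=h
        K,R,t=C["K"],C["R"],C["t"]
        o=-R.T@t; dr=np.stack([(uu-K[0,2])/K[0,0],(vv-K[1,2])/K[1,1],np.ones(len(uu))],-1)@R
        Q=(o+dr*((h-o[2])/dr[:,2])[:,None]).astype(np.float32)
        (cx,cy),rr=cv2.minEnclosingCircle(Q[:,:2]); rect=cv2.minAreaRect(Q[:,:2]*1000)
        if C is T: cen[n]=np.array([cx,cy,h])
        print(nm,n,"z",zt.round(4),"circ",np.round([cx,cy,rr],4),"rect",np.round(rect[0],1),np.round(rect[1],1),round(rect[2],1))
P=cloud(T);print("highest post", end=" ")
for C in(T,S):
    P=cloud(C);m=(np.linalg.norm(P[...,:2]-cen["post"][:2],axis=-1)<.04)&(P[...,2]>.02)&(C["d"]>0)
    print(m.sum(),P[m].mean(0).round(4),P[m].max(0).round(4))
E
```

```text
Traceback (most recent call last):
cv2.error: OpenCV(4.12.0) /io/opencv/modules/imgproc/src/shapedescr.cpp:201: error: (-215:Assertion failed) count >= 0 && (depth == CV_32F || depth == CV_32S) in function 'minEnclosingCircle'
```

```bash
cat > m.py <<'E'
from h import *
T=load("top0");S=load("scene0")
seeds=dict(flange=(288,182,.032,.018),block=(206,257,.033,.014),spacer=(149,199,.02,.014),nut=(221,179,.021,.012),post=(136,265,.045,.012),o1=(151,161,.02,.014),o2=(184,178,.02,.014),red=(112,204,.02,.014),thin=(342,237,.027,.006))
cen={}
for C,nm in ((T,"top"),(S,"scene")):
    P=cloud(C); ok=C["d"]>0
    for n,(u,v,r,h) in seeds.items():
        if C is T:
            X0=np.median(P[v-10:v+10,u-10:u+10][ok[v-10:v+10,u-10:u+10]],0)
        else: X0=cen[n]
        m=ok&(np.linalg.norm(P[...,:2]-X0[:2],axis=-1)<r+.012)&(P[...,2]>max(h*.5,h-.006))&(P[...,2]<.03)
        Y=P[m]
        if len(Y)<5: print(nm,n,"none",X0); cen.setdefault(n,X0); continue
        vv,uu=np.nonzero(m); zt=np.median(Y[:,2])
        K,R,t=C["K"],C["R"],C["t"]
        o=-R.T@t; dr=np.stack([(uu-K[0,2])/K[0,0],(vv-K[1,2])/K[1,1],np.ones(len(uu))],-1)@R
        Q=np.ascontiguousarray((o+dr*((h-o[2])/dr[:,2])[:,None])[:,:2].astype(np.float32))
        (cx,cy),rr=cv2.minEnclosingCircle(Q); rect=cv2.minAreaRect(Q*1000)
        if C is T: cen[n]=np.array([cx,cy,h])
        print(nm,n,"z",zt.round(4),"circ",np.round([cx,cy,rr],4),"rect",np.round(rect[0],1),np.round(rect[1],1),round(rect[2],1))
for C in(T,S):
    P=cloud(C);m=(np.linalg.norm(P[...,:2]-cen["post"][:2],axis=-1)<.04)&(P[...,2]>.02)&(C["d"]>0)
    print("pin",m.sum(),P[m].mean(0).round(4),P[m].max(0).round(4))
E
python3 m.py
```

```text
top flange z 0.0183 circ [ 0.6007 -0.0322  0.0207] rect [601.7 -31.1] [37.  37.9] 38.0
top block z 0.0143 circ [0.4551 0.175  0.0308] rect [455.  174.5] [46.6 45.9] 68.9
top spacer z 0.0142 circ [0.601  0.2843 0.021 ] rect [600.2 285. ] [38.5 36.8] 82.9
top nut z 0.0121 circ [0.626  0.1214 0.0202] rect [625.8 121.2] [34.2 40. ] 83.4
top post z 0.0124 circ [0.4585 0.3217 0.05  ] rect [455.9 326.1] [89.5 87.8] 74.4
top o1 z 0.0146 circ [0.6889 0.274  0.0205] rect [688.6 274.3] [36.7 38.5] 85.1
top o2 z 0.0145 circ [0.6388 0.2039 0.0205] rect [639.2 204.2] [38.9 37.5] 82.9
top red z 0.014 circ [0.6002 0.3693 0.0208] rect [599.9 370.2] [39.9 38.4] 21.5
top thin z 0.006 circ [ 0.4629 -0.1314  0.0381] rect [ 461.1 -130.1] [70.5 68.9] 53.4
scene flange z 0.0195 circ [ 0.5995 -0.029   0.0257] rect [599.5 -29. ] [36.4 48.1] 29.2
scene block z 0.0156 circ [0.4518 0.1768 0.0355] rect [453.8 176.9] [53.4 53.1] 68.4
scene spacer z 0.0153 circ [0.6001 0.2897 0.0248] rect [599.3 289.1] [38.5 49.2] 35.4
scene nut z 0.0132 circ [0.6252 0.1241 0.0246] rect [625.4 124.6] [35.4 48.1] 32.1
scene post z 0.0137 circ [0.4536 0.3302 0.0471] rect [453.7 330.6] [89.  91.8] 29.5
scene o1 z 0.0154 circ [0.6878 0.2785 0.0256] rect [687.2 277.4] [39.4 49. ] 54.2
scene o2 z 0.0151 circ [0.6378 0.208  0.0258] rect [636.4 207.2] [37.4 50.9] 36.4
scene red z 0.0153 circ [0.5971 0.3722 0.0239] rect [598.2 373. ] [38.8 47.2] 45.4
scene thin z 0.0071 circ [ 0.4631 -0.1288  0.0401] rect [ 460.9 -127.9] [74.  73.1] 29.1
pin 62 [0.4551 0.3242 0.0526] [0.4619 0.3312 0.0695]
pin 189 [0.453  0.331  0.0459] [0.4625 0.3355 0.0695]
```

Heights match the text in both views (hub 18, block 14, spacer 14, nut 12, foot 12 mm). In plan the two views differ by 2–5 mm, so I refine with the wrist camera at two places, starting with the post and the flange.

```bash
cat > r.py <<'E'
from cell import ctrl
from h import *
from scipy.spatial.transform import Rotation as Ro
W0=load("wrist0")
def rot(o): return Ro.from_euler("xyz",o).as_matrix()
_R0=rot([-3.14,0,0.26]); _cp=-W0["R"].T@W0["t"]
Rtc=W0["R"]@_R0            # tool->cam rotation
ct=_R0.T@(_cp-np.array([.1605,-.604,.2305]))  # cam centre in tool
def best_ik(pos,yaw,sym=True):
    b=None
    q0=np.array(ctrl.sense()["q"])
    for y in ([yaw,yaw+np.pi,yaw-np.pi] if sym else [yaw]):
        y=(y+np.pi)%(2*np.pi)-np.pi
        q=ctrl.solve_ik(list(pos),[np.pi,0,y])
        if q is not None:
            c=np.abs(np.array(q)-q0).max()
            if b is None or c<b[0]: b=(c,y,np.array(q))
    return b
def tcp_for_view(X,yaw,z,px=(256,150)):
    """TCP xy at height z so that X projects to px"""
    Rw=rot([np.pi,0,yaw]); K=W0["K"]
    ray=Rw@Rtc.T@np.array([(px[0]-K[0,2])/K[0,0],(px[1]-K[1,2])/K[1,1],1])
    camz=z+(Rw@ct)[2]; s=(X[2]-camz)/ray[2]
    return np.array(X)-s*ray-Rw@ct
def shot(name,cam="wrist"):
    c=ctrl.calibration(cam); p,d=ctrl.snapshot(cam)
    cv2.imwrite(f"pics/{name}.png",p[:,:,::-1]); np.savez(f"pics/{name}.npz",p=p,d=d,**c)
    return load(name)
def st(m=""):
    s=ctrl.sense(); print(m,"t%.1f"%s["clock"],np.round(s["eef_pos"],4),np.round(s["tool_rot"],3),"F",np.round(s["force"],1),"w %.4f"%s["grip_width"])
E
python3 - <<'E'
from r import *
print("cam in tool",ct.round(3))
for n,X,y in (("flange",[.601,-.03,.018],None),("post",[.455,.327,.04],None)):
    for y in np.radians([0,45,90,135,180,-45,-90,-135]):
        v=tcp_for_view(X,y,.28); a=best_ik(v,y,False); b=best_ik([X[0],X[1],.1],y,False)
        print(n,round(np.degrees(y)),v.round(3),None if a is None else a[2].round(2),None if b is None else b[2].round(2))
E
```

```text
cam in tool [ 0.071 -0.001 -0.153]
flange 0 [ 0.581 -0.032  0.28 ] [ 0.38  0.35 -0.53  1.61  0.19  1.23 -1.76] [ 0.26  0.54 -0.39  1.76  0.26  0.89 -1.82]
flange 45 [ 0.588 -0.046  0.28 ] [ 0.48  0.39 -0.65  1.59  0.24  1.25 -1.  ] [ 0.34  0.57 -0.52  1.76  0.34  0.91 -1.1 ]
flange 90 [ 0.603 -0.05   0.28 ] [ 0.53  0.44 -0.74  1.54  0.3   1.28 -0.25] [ 0.47  0.62 -0.7   1.75  0.47  0.95 -0.42]
flange 135 [ 0.617 -0.043  0.28 ] [ 0.56  0.49 -0.84  1.51  0.37  1.31  0.47] [ 0.54  0.65 -0.81  1.74  0.56  0.99  0.3 ]
flange 180 [ 0.621 -0.028  0.28 ] [ 0.53  0.49 -0.82  1.5   0.37  1.31  1.24] [ 0.51  0.64 -0.76  1.74  0.52  0.97  1.11]
flange -45 [ 0.585 -0.017  0.28 ] [ 0.27  0.34 -0.42  1.61  0.15  1.23 -2.54] [ 0.13  0.52 -0.22  1.77  0.15  0.86 -2.51]
flange -90 [ 0.599 -0.01   0.28 ] [-0.87  0.59  1.26  1.65 -0.58  1.34 -2.66] [-0.79  0.89  1.25  1.83 -0.94  1.16 -2.36]
flange -135 [ 0.614 -0.014  0.28 ] [ 0.71  0.65 -1.24  1.51  0.62  1.42  1.81] [ 0.75  0.89 -1.24  1.73  0.9   1.22  1.62]
post 0 [0.432 0.325 0.28 ] [-0.9   0.22  0.19  1.75 -0.05  1.18 -2.26] [-0.04  0.64 -0.93  1.84  0.61  0.98 -2.81]
post 45 [0.44  0.309 0.28 ] [ 0.04  0.37 -0.96  1.7   0.32  1.24 -1.77] [-0.19  0.55 -0.69  1.85  0.44  0.9  -1.88]
post 90 [0.457 0.304 0.28 ] [ 0.14  0.45 -1.1   1.67  0.41  1.29 -1.04] [-0.14  0.57 -0.77  1.85  0.49  0.92 -1.14]
post 135 [0.473 0.312 0.28 ] [ 0.16  0.53 -1.2   1.62  0.51  1.34 -0.32] [-0.13  0.58 -0.79  1.85  0.51  0.93 -0.36]
post 180 [0.478 0.329 0.28 ] [ 0.08  0.51 -1.1   1.59  0.47  1.33  0.48] [-0.13  0.58 -0.79  1.85  0.51  0.93  0.42]
post -45 [0.437 0.342 0.28 ] [-1.39  0.31  0.83  1.74 -0.24  1.2  -2.86] [-1.31  0.58  0.83  1.93 -0.55  0.88 -2.56]
post -90 [0.453 0.35  0.28 ] [ 0.09  0.56 -1.23  1.61  0.54  1.36  1.94] [ 0.12  0.82 -1.24  1.83  0.86  1.15  1.71]
post -135 [0.47  0.345 0.28 ] [ 0.1   0.59 -1.23  1.58  0.56  1.38  1.17] [ 0.02  0.69 -1.04  1.84  0.7   1.03  1.05]
```

```bash
python3 - <<'E'
from r import *
y=np.pi/2
X=[.601,-.03,.018]
v=tcp_for_view(X,y,.27,(256,100)); ctrl.move_to(list(v),[np.pi,0,y]); st("a"); shot("wf1")
v=tcp_for_view(X,y,.22,(270,180)); ctrl.move_to(list(v),[np.pi,0,y]); st("b"); shot("wf2")
X=[.455,.327,.04]
v=tcp_for_view(X,y,.27,(256,100)); ctrl.move_to(list(v),[np.pi,0,y]); st("c"); shot("wp1")
v=tcp_for_view(X,y,.27,(270,220)); ctrl.move_to(list(v),[np.pi,0,y]); st("d"); shot("wp2")
a=[cv2.imread(f"pics/{n}.png") for n in("wf1","wf2","wp1","wp2")]
cv2.imwrite("pics/m1.png",cv2.resize(np.vstack([np.hstack(a[:2]),np.hstack(a[2:])]),(800,600)))
E
```

```text
a t2.5 [ 0.6027 -0.1169  0.2698] [-3.141e+00  1.000e-03  1.568e+00] F [-0.3  0.3  0. ] w 0.0881
b t3.1 [ 0.586  -0.0216  0.2198] [-3.141  0.     1.572] F [ 0.1 -0.6 -0.5] w 0.0878
c t4.2 [0.4582 0.2409 0.2698] [3.142e+00 1.000e-03 1.568e+00] F [0.5 0.5 0.1] w 0.0879
d t5.0 [0.4389 0.3957 0.2692] [-3.141e+00  1.000e-03  1.570e+00] F [-0.4 -0.8 -0.4] w 0.0878
```

View pics/m1.png

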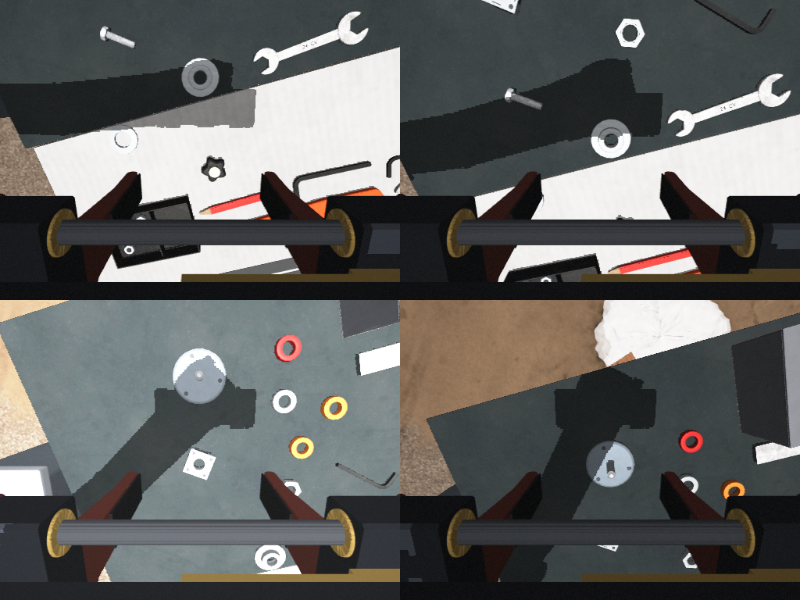

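The wrist views show the flange at (256,100) in wf1 and (270,178) in wf2, the post foot at (254,97) in wp1 and (268,210) in wp2, plus the block, spacer and rings. Triangulating next.

```bash
cat >> h.py <<'E'
def ray(C,uu,vv):
    K,R,t=C["K"],C["R"],C["t"]
    return -R.T@t, np.stack([(np.asarray(uu)-K[0,2])/K[0,0],(np.asarray(vv)-K[1,2])/K[1,1],np.ones_like(uu,float)],-1)@R
def face(C,X0,r,h,zlo=None,zhi=None,rm=.012):
    P=cloud(C); ok=C["d"]>0
    m=ok&(np.linalg.norm(P[...,:2]-X0[:2],axis=-1)<r+rm)&(P[...,2]>(h-.005 if zlo is None else zlo))&(P[...,2]<(h+.006 if zhi is None else zhi))
    n,l,s,_=cv2.connectedComponentsWithStats(m.astype(np.uint8))
    k=1+np.argmax(s[1:,4]); m=l==k
    vv,uu=np.nonzero(m); o,d=ray(C,uu,vv)
    Q=np.ascontiguousarray((o+d*((h-o[2])/d[:,2])[:,None])[:,:2].astype(np.float32))
    (cx,cy),rr=cv2.minEnclosingCircle(Q); hull=cv2.convexHull(Q); M=cv2.moments(hull)
    c=np.array([M["m10"]/M["m00"],M["m01"]/M["m00"]])
    return dict(n=m.sum(),z=np.median(P[m][:,2]),hull=c,circ=(cx,cy,rr),area=M["m00"],rect=cv2.minAreaRect(Q*1000),px=proj(C,[*c,h]))
def tri(views):
    A=np.zeros((3,3));b=np.zeros(3)
    for C,px in views:
        o,d=ray(C,px[0],px[1]); d=d/np.linalg.norm(d); M=np.eye(3)-np.outer(d,d); A+=M;b+=M@o
    return np.linalg.solve(A,b)
E
python3 - <<'E'
from h import *
L={n:load(n) for n in("wf1","wf2","wp1","wp2","top0")}
def go(name,X,r,h,views,**k):
    vs=[]
    for v in views:
        f=face(L[v],np.array(X),r,h,**k); vs.append((L[v],f["px"]))
        print(name,v,f["n"],"z %.4f"%f["z"],"hull",f["hull"].round(4),"circ",np.round(f["circ"],4),"eqr %.4f"%np.sqrt(f["area"]/np.pi),"rect",np.round(f["rect"][1],1),round(f["rect"][2],1),"px",f["px"].round(1))
    if len(vs)>1: print("   tri",tri(vs).round(4))
go("hub",[.6,-.03],.02,.018,["wf1","wf2"])
go("disc",[.6,-.03],.032,.006,["wf1","wf2"],zlo=.003,zhi=.025)
go("foot",[.455,.327],.045,.012,["wp1","wp2"],zlo=.007,zhi=.017)
go("pintip",[.455,.327],.01,.066,["wp1","wp2"],zlo=.061,zhi=.075)
go("spacer",[.6,.286],.02,.014,["wp1","top0"])
go("block",[.455,.175],.033,.014,["wp1","top0"])
go("nut",[.626,.122],.021,.012,["wf2","top0"])
E
```

```text
hub wf1 543 z 0.0170 hull [ 0.6018 -0.0302] circ [ 0.6017 -0.0302  0.0197] eqr 0.0192 rect [37.9 37.2] 89.9 px [255.6  98.9]
hub wf2 576 z 0.0170 hull [ 0.6017 -0.0293] circ [ 0.6017 -0.0293  0.0199] eqr 0.0192 rect [37.3 38. ] 0.1 px [269.5 179.6]
   tri [ 0.6018 -0.0301  0.0148]
disc wf1 1644 z 0.0056 hull [ 0.6017 -0.0301] circ [ 0.6017 -0.0303  0.0317] eqr 0.0312 rect [61.6 62.1] 89.9 px [255.6  99.2]
disc wf2 1767 z 0.0057 hull [ 0.6017 -0.0295] circ [ 0.6018 -0.0295  0.0317] eqr 0.0311 rect [62.1 60.6] 0.1 px [269.  177.6]
   tri [ 0.6017 -0.03    0.0035]
foot wp1 3678 z 0.0110 hull [0.4559 0.3287] circ [0.4558 0.3286 0.0443] eqr 0.0438 rect [86.6 87.2] 89.9 px [254.5  98.1]
foot wp2 2674 z 0.0110 hull [0.4557 0.3304] circ [0.4554 0.3306 0.0445] eqr 0.0438 rect [86.9 87.2] 90.0 px [268.4 210.5]
   tri [0.4559 0.3289 0.0074]
pintip wp1 82 z 0.0637 hull [0.4559 0.3286] circ [0.4558 0.3277 0.0058] eqr 0.0055 rect [10.7 11.2] 89.9 px [254.   96.1]
pintip wp2 56 z 0.0639 hull [0.4557 0.3309] circ [0.4558 0.3279 0.0041] eqr 0.0052 rect [10.  10.7] 0.4 px [269.9 223.8]
   tri [0.4559 0.3289 0.0608]
spacer wp1 518 z 0.0130 hull [0.5995 0.2884] circ [0.5995 0.2885 0.0201] eqr 0.0195 rect [37.6 39.9] 89.9 px [363.1 129.6]
spacer top0 174 z 0.0142 hull [0.6004 0.2855] circ [0.601  0.2843 0.021 ] eqr 0.0192 rect [38.5 36.8] 82.9 px [149.2 198.9]
   tri [0.6033 0.2877 0.0026]
block wp1 860 z 0.0131 hull [0.4549 0.1771] circ [0.4551 0.1768 0.0322] eqr 0.0261 rect [47.1 46.2] 69.0 px [254.2 209.9]
block top0 376 z 0.0143 hull [0.4551 0.1746] circ [0.4551 0.175  0.0308] eqr 0.0258 rect [46.5 45.9] 68.9 px [205.  257.1]
   tri [0.4552 0.1752 0.0083]
nut wf2 727 z 0.0111 hull [0.6265 0.1222] circ [0.6265 0.1221 0.0203] eqr 0.0188 rect [40.2 35.7] 55.8 px [293.7  42.4]
nut top0 154 z 0.0123 hull [0.6267 0.121 ] circ [0.626  0.1214 0.0202] eqr 0.0185 rect [34.2 40. ] 83.4 px [220.5 179.1]
   tri [0.6258 0.1211 0.0164]
```

The flange hub is at (0.6017, -0.0299) and the post axis at (0.4559, 0.3294), both with the same wrist yaw, so bias largely cancels. I grasp the flange by its hub.

```bash
cat >> r.py <<'E'
D=[np.pi,0]
def pick(x,y,yaw,z,lift=.16):
    o=[np.pi,0,yaw]
    ctrl.move_to([x,y,.12],o); ctrl.line_to([x,y,z+.01],feed=.15); ctrl.line_to([x,y,z],feed=.04); st("down")
    ctrl.grab(); st("grab"); ctrl.line_to([x,y,lift],feed=.2); st("lift")
def lower(x,y,zs,feed=.04,fmax=8):
    f0=ctrl.sense()["force"][2]
    for z in zs:
        ctrl.line_to([x,y,z],feed=feed); s=ctrl.sense(); df=s["force"]-0
        print("z %.4f"%z,np.round(s["eef_pos"],4),"F",np.round(s["force"],1),"dFz %.1f"%(s["force"][2]-f0),"w %.4f"%s["grip_width"])
        if abs(s["force"][2]-f0)>fmax or np.hypot(*s["force"][:2])>12: print("STOP"); return False
    return True
E
python3 - <<'E'
from r import *
pick(.6017,-.0299,np.pi/2,.0165)
ctrl.move_to([.4559,.3294,.16],[np.pi,0,np.pi/2]); st("over"); shot("c1"); shot("c1s","scene")
E
```

```text
down t7.9 [ 0.6016 -0.03    0.0164] [-3.141  0.     1.571] F [-0.5  0.3 -0.1] w 0.0878
grab t8.8 [ 0.6017 -0.0299  0.0165] [ 3.142 -0.     1.571] F [0.2 0.  0.3] w 0.0387
lift t9.6 [ 0.6009 -0.0302  0.1588] [-3.14   0.     1.571] F [ 0.1  0.1 -2.5] w 0.0388
over t11.1 [0.457  0.3281 0.1596] [-3.142e+00  1.000e-03  1.569e+00] F [ 0.8 -0.7 -1.1] w 0.0392
```

View pics/c1.png

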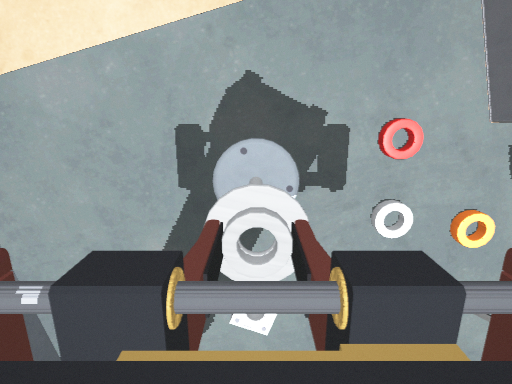

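View pics/c1s.png

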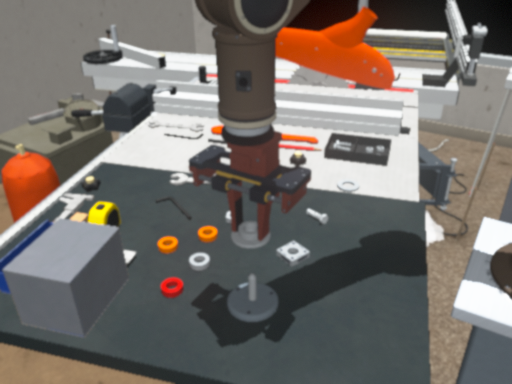

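The flange hangs level with its hub at (257,235), and the pin tip shows at (256,182), in line with the bore. I check its in-hand offset, then lower.

```bash
python3 - <<'E'
from r import *
C=load("c1")
f=face(C,np.array([.457,.3281]),.02,.1612); print({k:np.round(v,4) if k!="rect" else v for k,v in f.items()})
f=face(C,np.array([.457,.3281]),.032,.1492); print(f["z"],f["hull"],f["circ"])
x,y=.4559,.3294
ctrl.line_to([x,y,.095],feed=.15); ctrl.sleep(.3); st()
ok=lower(x,y,[.085,.075,.06,.045,.036,.0325,.0305])
E
```

```text
{'n': np.int64(3180), 'z': np.float64(0.1601), 'hull': array([0.4574, 0.3303]), 'circ': array([0.4577, 0.337 , 0.029 ]), 'area': np.float64(0.0017), 'rect': ((459.9550476074219, 330.0251159667969), (55.49867248535156, 39.570587158203125), 16.235727310180664), 'px': array([256.6048, 242.9881])}
0.14822224702964748 [0.45747829 0.34371593] (0.45738860964775085, 0.3385419547557831, 0.029618138447403908)
 t12.1 [0.4563 0.3296 0.0958] [ 3.140e+00 -1.000e-03  1.571e+00] F [ 0.8  0.8 -1. ] w 0.0386
z 0.0850 [0.4557 0.3293 0.0846] F [-0.3 -0.4 -2. ] dFz -1.0 w 0.0388
z 0.0750 [0.4557 0.3293 0.0747] F [ 0.4  0.2 -1.4] dFz -0.5 w 0.0393
z 0.0600 [0.4558 0.3294 0.0598] F [ 0.3  0.3 -0.8] dFz 0.2 w 0.0386
z 0.0450 [0.4557 0.3294 0.0448] F [ 0.5  0.8 -1.5] dFz -0.6 w 0.0392
z 0.0360 [0.4558 0.3293 0.0357] F [-0.7  0.1 -1. ] dFz -0.1 w 0.0393
z 0.0325 [0.4558 0.3293 0.0323] F [ 1.3  0.6 -1.6] dFz -0.6 w 0.0387
z 0.0305 [0.4559 0.3294 0.0304] F [ 0.5  0.3 -1.9] dFz -0.9 w 0.0387
```

```bash
python3 - <<'E'
from r import *
x,y=.4559,.3294
lower(x,y,[.0292,.0285],feed=.02,fmax=6); ctrl.gripper_open(); st("open")
ctrl.line_to([x,y,.12],feed=.2)
y0=np.pi/2
v=tcp_for_view([x,y,.03],y0,.25,(256,130)); ctrl.move_to(list(v),[np.pi,0,y0]); st(); shot("p2")
C=load("p2")
for nm,r,h,k in(("hub",.02,.03,{}),("disc",.032,.018,dict(zlo=.0155,zhi=.033)),("foot",.045,.012,dict(zlo=.008,zhi=.033)),("pin",.01,.066,dict(zlo=.060,zhi=.075))):
    f=face(C,np.array([x,y]),r,h,**k); print(nm,"z %.4f"%f["z"],f["hull"].round(4),np.round(f["circ"],4))
E
```

```text
z 0.0292 [0.4559 0.3294 0.0292] F [ 0.2 -0.4 -1.5] dFz 0.3 w 0.0392
z 0.0285 [0.4559 0.3294 0.0285] F [ 0.4 -0.4 -1.8] dFz 0.1 w 0.0391
open t16.2 [0.4559 0.3294 0.0285] [-3.142  0.     1.571] F [ 0.3 -0.5 -0. ] w 0.0880
 t17.4 [0.4578 0.2792 0.249 ] [-3.141e+00  1.000e-03  1.570e+00] F [-0.4 -0.3 -0.4] w 0.0883
hub z 0.0289 [0.456  0.3293] [0.456  0.3293 0.0198]
disc z 0.0177 [0.4561 0.3293] [0.4561 0.3294 0.0316]
foot z 0.0129 [0.4559 0.329 ] [0.4559 0.3291 0.0443]
pin z 0.0631 [0.4558 0.3291] [0.4557 0.3292 0.0066]
```

View pics/p2.png

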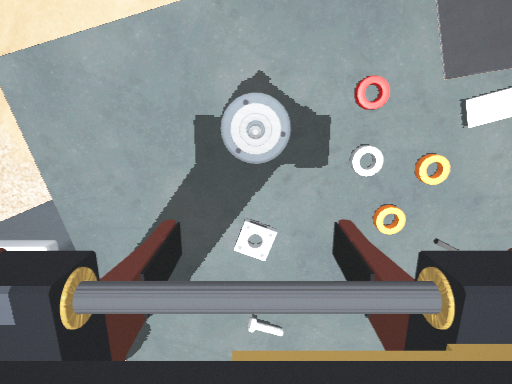

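The flange is seated and concentric: hub top reads z 0.029, disc centre is within 0.5 mm of the pin at (256,128). Next is the block, seen from two places with the grasp yaw of about 69°.

```bash
cat >> r.py <<'E'
def look2(name,X,yaw,r,h,**k):
    vs=[]
    for i,(px,z) in enumerate((((256,110),.25),((256,195),.20))):
        v=tcp_for_view(X,yaw,z,px); ctrl.move_to(list(v),[np.pi,0,yaw]); ctrl.sleep(.2)
        C=shot(f"{name}{i}"); f=face(C,np.array(X),r,h,**k); vs.append((C,f["px"]))
        print(name,i,"z %.4f"%f["z"],"hull",f["hull"].round(4),"circ",np.round(f["circ"],4),"rect",np.round(f["rect"][1],1),round(f["rect"][2],1),"px",f["px"].round(1))
        X=[*f["hull"],h]
    st(); print("tri",tri(vs).round(4))
    a=[cv2.imread(f"pics/{name}{i}.png") for i in(0,1)]; cv2.imwrite(f"pics/{name}m.png",cv2.resize(np.hstack(a),(800,300)))
E
python3 - <<'E'
from r import *
look2("bl",[.4549,.1765,.014],np.radians(69),.033,.014)
E
```

```text
bl 0 z 0.0132 hull [0.4551 0.1765] circ [0.4548 0.1767 0.0316] rect [44.4 45.2] 69.2 px [256.  111.8]
bl 1 z 0.0132 hull [0.4549 0.1771] circ [0.4549 0.1768 0.0323] rect [46.9 45.9] 68.9 px [254. 194.]
 t19.2 [0.4653 0.1959 0.2006] [3.14  0.    1.203] F [ 0.1  0.4 -0.4] w 0.0882
tri [0.4549 0.1766 0.0123]
```

View pics/blm.png

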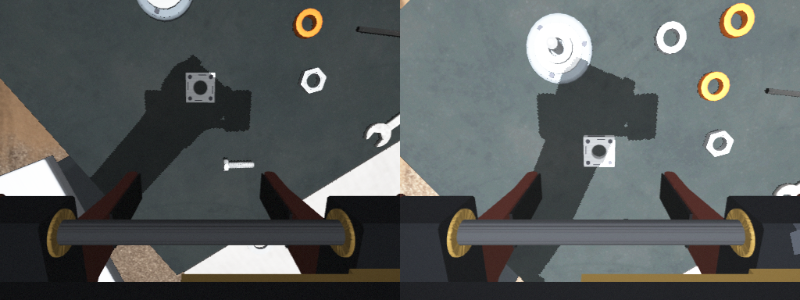

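The block sits square to the jaws at (256,112) and (254,194), centre (0.4550, 0.1767), top z 0.0132. Picking and placing it.

```bash
cat >> r.py <<'E'
def place(x,y,yaw,zc,nm):
    """zc: TCP z at expected seating"""
    ctrl.move_to([x,y,.16],[np.pi,0,yaw]); ctrl.sleep(.2); st("over"); shot(nm+"o")
    ctrl.line_to([x,y,max(zc+.05,.10)],feed=.15); ctrl.sleep(.2)
    zs=[z for z in np.arange(.095,zc+.003,-.01)]+[zc+.003,zc+.001,zc]
    ok=lower(x,y,zs,feed=.05,fmax=8)
    return ok
def release(x,y,nm,chk):
    ctrl.gripper_open(); st("open"); ctrl.line_to([x,y,.13],feed=.2)
    y0=np.pi/2
    v=tcp_for_view([x,y,.03],y0,.25,(256,130)); ctrl.move_to(list(v),[np.pi,0,y0]); ctrl.sleep(.2); st()
    C=shot(nm+"p"); shot(nm+"s","scene")
    for n,r,h,k in chk:
        f=face(C,np.array([x,y]),r,h,**k); print(n,"z %.4f"%f["z"],f["hull"].round(4),np.round(f["circ"],4))
    a=C["p"][40:220,120:400]; b=load(nm+"s")["p"][220:340,180:340]
    cv2.imwrite(f"pics/{nm}m.png",np.hstack([cv2.resize(a,(466,300)),cv2.resize(b,(400*300//300,300))])[:,:,::-1][:, :800])
E
python3 - <<'E'
from r import *
ya=np.radians(69)
pick(.4550,.1767,ya,.0105)
x,y=.4559,.3294
if place(x,y,ya,.0405,"b1"): release(x,y,"b1",[("block",.033,.044,{}),("pin",.01,.066,dict(zlo=.06,zhi=.075)),("disc",.032,.018,dict(zlo=.0155,zhi=.05))])
E
```

```text
down t20.8 [0.4549 0.1766 0.0104] [-3.141  0.     1.204] F [-0.4 -0.1  0.9] w 0.0879
grab t21.6 [0.455  0.1767 0.0105] [ 3.142 -0.     1.204] F [-1.   0.3  0.9] w 0.0462
lift t22.5 [0.4544 0.1761 0.159 ] [-3.141e+00  1.000e-03  1.204e+00] F [ 0.2  0.4 -2.2] w 0.0456
over t23.3 [0.4564 0.3278 0.1595] [3.141e+00 1.000e-03 1.202e+00] F [-0.4 -0.7 -1.4] w 0.0459
z 0.0950 [0.4558 0.3292 0.0948] F [-0.1  0.4 -1.8] dFz -0.5 w 0.0456
z 0.0850 [0.4556 0.3292 0.0845] F [-0.9 -0.2 -1.8] dFz -0.4 w 0.0459
z 0.0750 [0.4556 0.3292 0.0745] F [ 0.6 -1.4 -1.2] dFz 0.2 w 0.0457
z 0.0650 [0.4557 0.3292 0.0646] F [-0.4  0.6 -2.2] dFz -0.8 w 0.0460
z 0.0550 [0.4557 0.3292 0.0546] F [-0.4  0.3 -1.5] dFz -0.1 w 0.0459
z 0.0450 [0.4556 0.3293 0.0446] F [ 0.6  0.4 -2. ] dFz -0.6 w 0.0456
z 0.0435 [0.4559 0.3294 0.0435] F [ 0.3 -0.2 -2. ] dFz -0.6 w 0.0456
z 0.0415 [0.4558 0.3293 0.0414] F [ 0.4 -0.7 -2.1] dFz -0.8 w 0.0459
z 0.0405 [0.456  0.3295 0.0406] F [ 0.7 -0.1 -1.1] dFz 0.3 w 0.0455
open t27.7 [0.4559 0.3294 0.0405] [-3.142 -0.     1.204] F [ 0.6  0.2 -0.3] w 0.0876
 t29.1 [0.4572 0.2799 0.2483] [-3.139e+00  1.000e-03  1.571e+00] F [-0.5  0.5  0.3] w 0.0879
block z 0.0432 [0.4557 0.3292] [0.4558 0.3293 0.0318]
pin z 0.0630 [0.4559 0.3289] [0.4558 0.3284 0.0062]
disc z 0.0427 [0.4559 0.3288] [0.4556 0.3277 0.0341]
```

View pics/b1m.png

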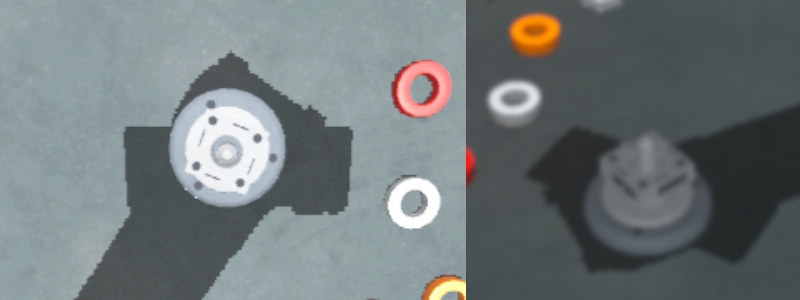

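The block lies flat on the flange with the pin through it; its top reads 0.0432, with the same ~1 mm bias as before. Next is the grey spacer, yaw 135°, with jaws clear of the red and orange rings.

```bash
python3 - <<'E'
from r import *
look2("sp",[.5995,.288,.014],np.radians(135),.02,.014)
E
```

```text
sp 0 z 0.0129 hull [0.6011 0.288 ] circ [0.601  0.288  0.0198] rect [38.6 38.4] 45.1 px [255.2 111.6]
sp 1 z 0.0129 hull [0.6003 0.2887] circ [0.6004 0.2886 0.0199] rect [38.5 38.5] 89.4 px [254.  192.3]
 t31.0 [0.5876 0.3044 0.2004] [3.141 0.    2.354] F [-0.   0.6  0.5] w 0.0879
tri [0.601  0.288  0.0103]
```

View pics/spm.png

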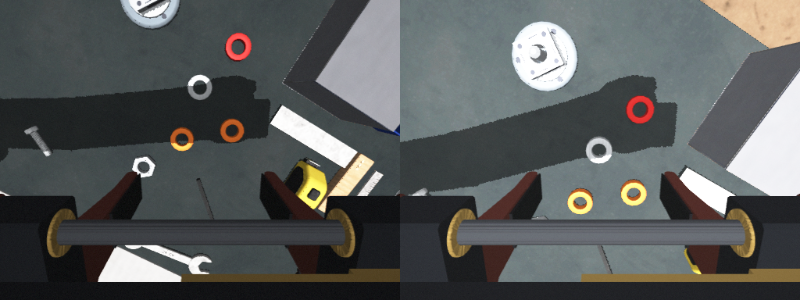

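```bash
python3 - <<'E'
from h import *
T=load("top0");P=cloud(T)
for n,c in(("spacer",[.6007,.2883]),("post",[.4559,.3294])):
    m=(T["d"]>0)&(P[...,2]>.03)&(P[...,2]<.5); d=np.linalg.norm(P[...,:2]-c,axis=-1); d[~m]=9
    d[np.linalg.norm(P[...,:2]-[.4559,.3294],axis=-1)<.05]=9
    i=np.unravel_index(np.argsort(d,axis=None)[:200],d.shape); print(n,d[i][[0,20,100]],P[i][[0,20,100]].round(3).tolist())
E
```

```text
spacer [0.13151173 0.13534296 0.13961466] [[0.689, 0.385, 0.108], [0.692, 0.388, 0.073], [0.69, 0.395, 0.11]]
post [0.24007723 0.2415555  0.24269704] [[0.689, 0.385, 0.108], [0.686, 0.402, 0.09], [0.685, 0.41, 0.067]]
```

The box corner is 131 mm from the spacer against the gripper body's 97 mm half-diagonal, so it clears.

```bash
python3 - <<'E'
from r import *
ya=np.radians(135)
pick(.6007,.2883,ya,.0105)
x,y=.4559,.3294
if place(x,y,ya,.0545,"s1"): release(x,y,"s1",[("spacer",.02,.058,{}),("pin",.01,.066,dict(zlo=.062,zhi=.075)),("block",.033,.044,dict(zlo=.04,zhi=.061))])
E
```

```text
down t32.7 [0.6007 0.2882 0.0104] [-3.141  0.     2.356] F [-0.1 -0.2 -0.4] w 0.0877
grab t33.5 [0.6007 0.2883 0.0105] [-3.142  0.     2.356] F [-0.3  0.8  0.5] w 0.0386
lift t34.4 [0.6003 0.2876 0.1587] [-3.14  -0.     2.356] F [ 0.4  0.1 -0.9] w 0.0383
over t35.2 [0.457  0.3289 0.1595] [-3.141e+00 -1.000e-03  2.354e+00] F [-0.8 -0.8 -1. ] w 0.0387
z 0.0950 [0.4557 0.3292 0.0946] F [-0.8 -0.1 -1.3] dFz -0.8 w 0.0387
z 0.0850 [0.4557 0.3292 0.0846] F [ 0.5  0.5 -0.6] dFz -0.0 w 0.0385
z 0.0750 [0.4557 0.3292 0.0746] F [ 0.2 -0.1  0. ] dFz 0.6 w 0.0387
z 0.0650 [0.4557 0.3293 0.0646] F [-0.7 -0.6 -0.6] dFz -0.1 w 0.0385
z 0.0575 [0.4557 0.3292 0.0571] F [ 0.7 -0.8 -1.4] dFz -0.8 w 0.0386
z 0.0555 [0.4559 0.3294 0.0555] F [ 0.4 -0.4 -0.9] dFz -0.4 w 0.0386
z 0.0545 [0.4559 0.3294 0.0545] F [-0.3 -0.6 -1.2] dFz -0.6 w 0.0386
open t39.1 [0.4559 0.3294 0.0545] [-3.142  0.     2.356] F [ 0.6 -0.8  0.3] w 0.0881
 t40.4 [0.4572 0.2798 0.2483] [-3.139e+00  1.000e-03  1.573e+00] F [0.4 0.1 0.3] w 0.0879
spacer z 0.0570 [0.4565 0.3299] [0.4566 0.3298 0.0197]
pin z 0.0641 [0.4557 0.3294] [0.4557 0.3298 0.0052]
block z 0.0553 [0.4557 0.3292] [0.4559 0.3294 0.0319]
```

View pics/s1m.png

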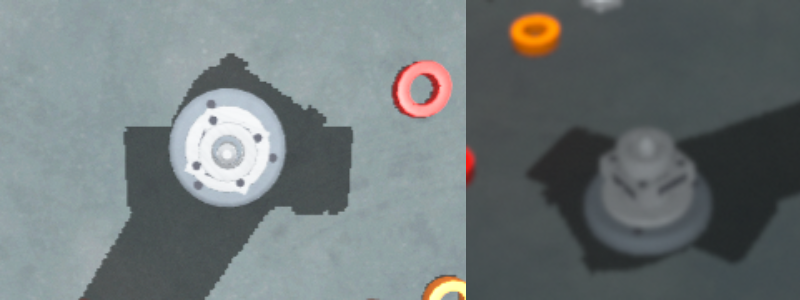

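The spacer is flat on the block, top z 0.057, with the pin tip still above it. Now the nut: its flats are at about 25° mod 60, so I look at yaw 115° and fit the angle.

```bash
python3 - <<'E'
from r import *
look2("nu",[.6265,.122,.012],np.radians(115),.021,.012)
for i in(0,1):
    C=load(f"nu{i}");P=cloud(C);h=.012
    m=(C["d"]>0)&(np.linalg.norm(P[...,:2]-[.6265,.122],axis=-1)<.03)&(P[...,2]>.007)
    vv,uu=np.nonzero(m);o,d=ray(C,uu,vv);Q=(o+d*((h-o[2])/d[:,2])[:,None])[:,:2]
    w=[]
    for a in np.arange(0,60,1.):
        w.append(np.sum([np.ptp(Q@[np.cos(b),np.sin(b)]) for b in np.radians([a,a+60,a+120])]))
    print(i,"flat normal mod60:",np.argsort(w)[:6],np.min(w)/3)
E
```

```text
nu 0 z 0.0111 hull [0.627  0.1227] circ [0.627  0.1229 0.0203] rect [35.2 39.8] 25.1 px [254.9 110.9]
nu 1 z 0.0111 hull [0.6266 0.1234] circ [0.6266 0.1234 0.0204] rect [35.3 39.9] 24.9 px [254.  192.8]
 t42.7 [0.6198 0.1433 0.2003] [3.141 0.    2.005] F [0.1 0.7 0.1] w 0.0878
tri [0.6269 0.1227 0.009 ]
0 flat normal mod60: [25 26 24 27 23 28] 0.035605888019557656
1 flat normal mod60: [25 24 26 23 27 22] 0.03603819687068743
```

View pics/num.png

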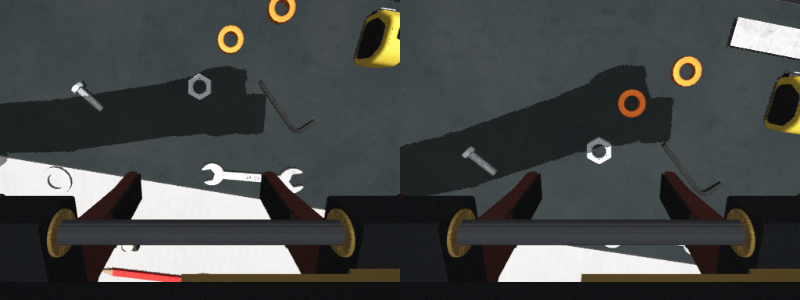

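The nut has flat normals at exactly 25°, so the jaws at yaw 115° meet its flats. Its centre is (0.6268, 0.1230) with a top z of 0.011. Fingers clear the orange ring and hex key in the view.

```bash
python3 - <<'E'
from r import *
ya=np.radians(115)
pick(.6268,.1230,ya,.0105)
x,y=.4559,.3294
if place(x,y,ya,.0685,"n1"): release(x,y,"n1",[("nut",.021,.070,{}),("pin",.007,.066,dict(zlo=.061,zhi=.0665,rm=0)),("block",.033,.044,dict(zlo=.04,zhi=.08))])
E
```

```text
down t44.3 [0.6267 0.1229 0.0104] [-3.141 -0.     2.007] F [-1.1 -0.1  0.1] w 0.0877
grab t45.1 [0.6268 0.123  0.0105] [-3.142 -0.     2.007] F [ 0.5 -0.1  0.8] w 0.0358
lift t46.0 [0.6262 0.1225 0.1588] [-3.14   0.     2.007] F [-0.6 -0.3 -0.5] w 0.0357
over t47.3 [0.4571 0.3283 0.1597] [-3.141  0.     2.004] F [-0.1 -0.4 -0.1] w 0.0359
z 0.0950 [0.4557 0.3295 0.0948] F [-0.  -0.7 -1.3] dFz -0.7 w 0.0354
z 0.0850 [0.4557 0.3292 0.0846] F [-0.1  0.   0. ] dFz 0.7 w 0.0356
z 0.0750 [0.4557 0.3292 0.0746] F [-0.1  0.  -0.4] dFz 0.2 w 0.0359
z 0.0715 [0.4558 0.3293 0.0713] F [0.7 0.  0.5] dFz 1.2 w 0.0354
z 0.0695 [0.4559 0.3294 0.0694] F [-0.1  0.5 -1.2] dFz -0.5 w 0.0357
z 0.0685 [0.4559 0.3294 0.0685] F [-0.4  0.9 -1.6] dFz -1.0 w 0.0359
open t51.0 [0.4559 0.3294 0.0685] [3.142 0.    2.007] F [-0.5 -0.1 -1. ] w 0.0879
 t52.2 [0.4572 0.2798 0.2485] [-3.139e+00  1.000e-03  1.572e+00] F [-0.3  0.3 -0.4] w 0.0875
nut z 0.0691 [0.4565 0.3293] [0.4563 0.3294 0.0202]
pin z 0.0637 [0.4559 0.3291] [0.4558 0.3293 0.0065]
block z 0.0652 [0.4556 0.3292] [0.4558 0.3292 0.0318]
```

View pics/n1m.png

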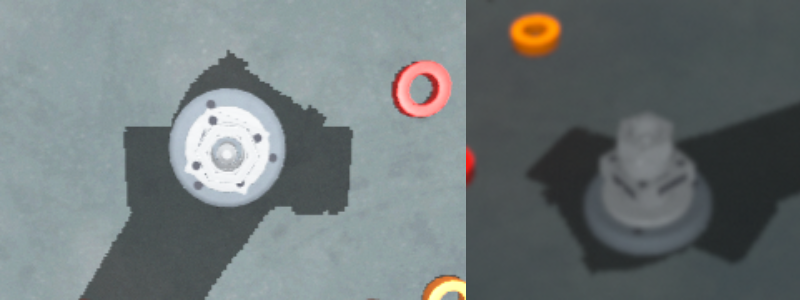

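The stack is complete, with the nut top at 0.0691 (expected 0.070, less the bias). As a last check I test the nut for tilt and compare the bystanders in the top view with the start.

```bash
python3 - <<'E'
from r import *
ctrl.move_to([.45,-.05,.3],[np.pi,0,np.pi/2]); ctrl.sleep(.3)
T1=shot("top1","top");T0=load("top0")
C=load("n1p");P=cloud(C);m=(np.linalg.norm(P[...,:2]-[.456,.3293],axis=-1)<.019)&(P[...,2]>.066)
Q=P[m];A=np.c_[Q[:,:2]-Q[:,:2].mean(0),np.ones(len(Q))];k=np.linalg.lstsq(A,Q[:,2],rcond=None)[0];print("nut tilt deg",np.degrees(k[:2]).round(2),"z",k[2].round(4))
st()
cv2.imwrite("pics/cmp.png",cv2.resize(np.hstack([T0["p"],T1["p"]]),(800,300))[:,:,::-1])
E
```

```text
nut tilt deg [0.03 0.2 ] z 0.069
 t53.9 [ 0.4501 -0.0494  0.2999] [-3.142 -0.     1.572] F [-0.6  0.4  0.2] w 0.0878
```

View pics/cmp.png

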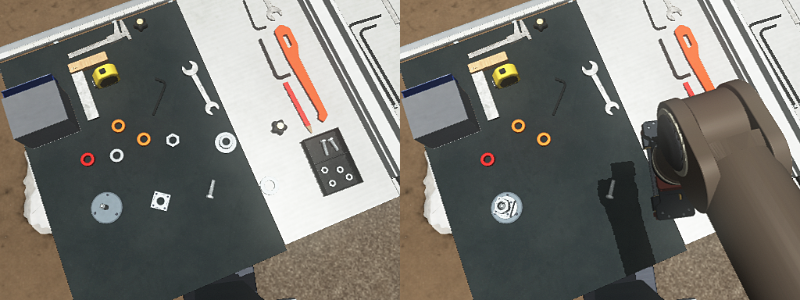

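The bolt and coloured rings have not moved, and the stack stands at (506,207). The arm hides the thin ring and knob here, so I check them in the scene view, then hand in.

```bash
python3 - <<'E'
from r import *
S0=load("scene0")["p"].astype(int);S1=load("n1s")["p"].astype(int)
for n,(u,v) in dict(thin=(347,186),knob=(298,158),bolt=(317,215)).items():
    print(n,np.abs(S0-S1)[v-10:v+10,u-14:u+14].mean().round(2))
ctrl.finish_job(); st()
E
```

```text
thin 17.13
knob 41.72
bolt 11.56
the job is handed in; nothing more can be done
the job is handed in; nothing more can be done
```

```bash
python3 - <<'E'
from h import *
cv2.imwrite("pics/fin.png",np.vstack([cv2.resize(load(n)["p"][130:250,240:400],(640,290))for n in("scene0","n1s")])[:,:,::-1])
E
```

```text
(no output)
```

View pics/fin.png

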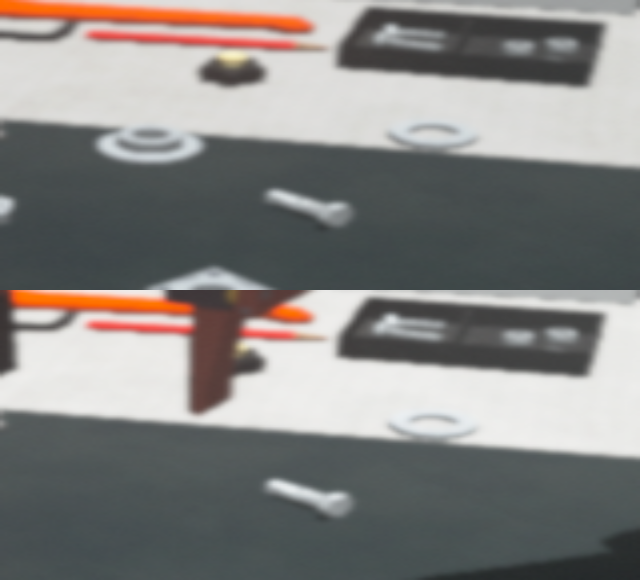

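The cutter set is on the post in the order asked: flange with its hub up, then the block, the grey spacer and the hexagon nut. I handed the job in at about 54 s, with the gripper open and away from the stack.

- **Stack:** After each placing, the tops of the four parts read 29, 43, 57 and 69 mm. Expected values were 30, 44, 58 and 70 mm, and the wrist camera read about 1 mm low throughout. All are centred within 1 mm of the pin, the nut's tilt is 0.2°, and no contact force above noise appeared while lowering any of them.
- **Parts to leave:** In the last scene picture, taken after the nut was placed and before I moved the arm away, the thin ring and bolt are where they started. A finger half hides the star knob in that picture, but the visible half has not moved.
- **Checks that disagreed:** The fixed cameras put some parts 2–5 mm apart from each other, so I used the wrist camera for every grasp. A pixel comparison of the ring, knob and bolt came out non-zero just before hand-in. The picture afterwards points to changed lighting and the finger over the knob, not movement.

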